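# Bring the spirit level up to two marking pins and weigh it down

### The job

I want to rule a line past the two red pins on the pine board: slide the spirit level, without lifting it, away from you over the board until its far long edge bears on both pins at the same time with a light but definite pressure, a few newtons on each; the pins are only lightly tapped in, so never load one with more than 8. Then set the iron weight gently on the middle of the level so that it stays there touching both pins, and let go. Leave the mug of pencils, the blue clip and the set square where they are.

Things in the scene. Friction and masses are not known exactly. Their poses are not given: they have to be found in the camera images.
- board: Pale pine board fixed to the dark counter, 280 (its x) x 380 (its y) x 18 mm thick. Origin at the centre of its underside, z up; its top is 18 mm above the counter. Its x axis points more or less away from the robot.
- pin_left: Upright round red steel pin, 10 mm in diameter, standing 36 mm above the board's top, in the middle of a pencilled black cross; the one to the robot's left. It does not give, but is lightly tapped in: more than 8 N of side load would spoil it. Origin on its axis at the board's top. It stands in the half of the board farther from the robot.
- pin_right: The same kind of pin on its own cross, to the robot's right, 160 to 215 mm from the left one. Origin on its axis at the board's top. The line through the pins is not parallel to the board's edge.
- level_mid (a point): Centre of the loose aluminium spirit level that lies flat on the board on the robot's side of the pins, askew to their line: a box 50 mm wide (x), 320 mm long (y), 24 mm high (z), the point half-way up. x points away from the robot, towards the pins; y along its length. Its long edge at x = +25 mm goes to the pins: a touching pin's axis is 30 mm from this point in x.
- level: The same spirit level: black end caps, yellow vials on its top face, 0.2 to 0.6 kg (it differs), so that it slides on the board with a drag of about 1 to 5 N. Origin at the centre of its underside, axes as for level_mid.
- weight_mid (a point): Centre of the loose iron hold-down weight, 56 mm high: a dark round base 46 mm in diameter and 30 mm high, a 16 mm neck, and on top a brass grip knob 22 mm in diameter and 20 mm high. The point is on its axis, 28 mm above its underside and 18 mm below the middle of the knob; z up. It stands on the counter to the left or right of the board.
- weight: The same weight, 0.33 to 0.53 kg; origin at the centre of its underside.
- mug: White ceramic mug, 80 mm in diameter and 92 mm high, handle on its own +y side, with pencils standing in it up to 165 mm above the counter. Origin at the centre of its underside. On the counter on the other side of the board from the weight. To be left alone.
- clip: Blue spring clip, about 50 x 30 x 28 mm, on the counter. Origin at its underside. To be left alone.
- set_square: Steel set square lying on the counter, 150 x 100 mm, 12 mm thick. Origin near the middle of its blade, at its underside. To be left alone.
There are look-alikes about, which are no part of the job. Of the things like the weight, leave any that is pink; of the rest the larger one is meant.

How it is judged:
By the outcome, as a careful person would: the job done as asked, in the order asked, and still so for the second after the job is handed in, with the robot touching nothing.
It also fails if it takes over 72 s, if anything falls off the work surface, if the arm or the gripper's body presses on something with over 40 N, if the wrist force passes 120 N, or if a joint passes its speed limit or range.

### The arm

A 6-joint arm with a two-finger parallel gripper is mounted at the origin on the work surface. World frame = base frame: x ahead of the robot, y to its left, z up, the work surface at z = 0. Lengths are in m, angles in rad, forces in N, time in s.
With the tool pointing down it reaches from about 0.35 to 0.85 m from the base axis. Payload 8.1 kg.
Tool frame: the origin (TCP) lies on the mounting face of the last link; the fingertips stand 186 mm ahead of it and the grasp point (between the pads) lies 167 mm ahead of it; z points along the fingers, y is the line along which they close (so a half turn about z gives the same grasp; the last joint's range is limited). The gripper opens to 93 mm and grips with 3 to 60 N. Pads are 15 mm wide; open, the fingers measure 128 mm over their backs; the gripper's body (75 mm by 188 mm) begins 65 mm behind the grasp point.
Start: joints at [-1.226, 0.13, 1.488, -0, 1.523, -0.085], TCP at [0.25, -0.545, 0.405] pointing down, gripper open.
Joint ranges: [-2.96, 2.96], [-0.89, 2.26], [0.02, 2.5], [-1.34, 4.48], [0, 2.73], [-2.66, 2.66]. Speed limits (rad/s): [2.39, 2.39, 2.79, 3.14, 3.14, 3.14].

### API

Orientations are given as a rotation vector (axis times angle).
In Python, from plant import read_state, read_camera, camera_params, close_job gives the robot as it stands. The module is installed in compiled form; this text tells all that it offers.
- The arm moves only by the tool servo_tool, never from a script. Its argument "increments" is a list of rows, each an object with "slide": the shift along the tool's x, y, z in mm, a list of three; "dr": the turn, a rotation vector about the tool's x, y, z in rad, a list of three; "jaw": the closure, from 0 (fully open) to 1 (shut). In form: [{"slide": [x, y, z], "dr": [ax, ay, az], "jaw": jaw}, ...]. A call has 1 to 20 rows; each row is the pose to reach, as a shift and turn from the pose commanded when the call began, along the tool's axes at that moment; what a row does not reach only later rows make up. A row lasts 1/10 s, in which the tool goes at most 50 mm and 8.59 degrees, less where a joint would pass 70% of its speed; a pose out of reach is approached as far as the arm can. A call with a gripper value outside its range is refused whole. The fingers move at their own pace and stop on an object; "force" is the grip in N (left out, the last holds). Time passes only in rows, so rows that repeat a pose let the fingers close. It gives the time, the measured TCP pose, the force, the opening and the grip force at its end, in the units of the state.
- read_state(): the state, without advancing time (a new reading comes with each control period).
- read_camera(name): name is "scene" or "top" or "wrist"; returns (picture, depth): 400x640x3 uint8, red, green, blue; 400x640 float32, m along the optical axis (not along the pixel's ray), 0 where there is no reading.
- camera_params(name): a dict with "fx", "fy", "cx", "cy" (pixels), "k1" (the pictures are not rectified: a ray, as slopes to the right and down, at radius r is drawn at 1 + k1 r^2 times it, then the intrinsics apply), "rvec" (rotation vector, rad) and "tvec" (3), from world to camera coordinates, as OpenCV has them. Camera axes: x right, y down, z forward; pixel columns grow to the right and rows downward; lengths in m; the calibration is good to about 2 mm. A picture is of the moment at which its call begins: read the wrist's pose just before it. camera_params takes no time and is no camera call; for the wrist camera it gives the pose at the moment of the call.
- close_job(): hands the job in; it is judged then, once.
The state is a dict: "t": time; "q": joint angles; "dq": joint speeds; "joint_torque": joint torques, N m; "tool_pos": TCP position; "orientation": TCP orientation; "force": force on the tool from outside, world axes, zero at the start; "wrist_torque": the same for the moment, N m; "opening": finger opening in m; "gripper_force": force on a finger pad.
Only numpy, scipy, OpenCV 4.12 (cv2) and the standard library are available. Lean on these libraries where they do the work, as an engineer would, in place of code of your own. Each camera call takes 0.05 s, during which the arm holds its last target. There are 200 camera calls.

## Working session

There is one attempt and no reset: what is moved stays moved. The work goes in short steps, Python scripts to look and compute and a tool call to move; the robot and the scene stay as the last step left them, time stands still between calls to the robot, and variables do not carry over. Pictures are saved under pics/ and viewed, at most 10 in all, crops included, and the job is handed in when it is done.

Besides the shell and the picture viewer there is one more tool, called after "Call:" as name(argument=value, ...), one argument or row to a line, values as JSON. servo_tool: Moves the arm, as the interface text tells. Its arguments: {"type":"object","properties":{"increments":{"type":"array"},"force":{"type":"number"}},"required":["increments"]}

```bash
mkdir -p pics; cat > h.py <<'E'
import numpy as np, cv2
from plant import *
def grab(n):
    p=camera_params(n); im,d=read_camera(n); return im,d,p
def cloud(d,p):
    K=np.array([[p['fx'],0,p['cx']],[0,p['fy'],p['cy']],[0,0,1.]])
    v,u=np.mgrid[0:d.shape[0],0:d.shape[1]]
    x=(u-p['cx'])/p['fx'];y=(v-p['cy'])/p['fy'];rd=np.hypot(x,y);r=rd.copy()
    for _ in range(20): r=rd/(1+p['k1']*r*r)
    s=np.where(rd>0,r/np.maximum(rd,1e-9),1)
    P=np.stack([x*s*d,y*s*d,d],-1)
    R=cv2.Rodrigues(np.array(p['rvec'],float))[0]
    W=(P-np.array(p['tvec']).ravel())@R
    W[d<=0]=np.nan
    return W
def save(n,im): cv2.imwrite('pics/'+n+'.png',im[...,::-1])
E
python3 - <<'E'
from h import *
for n in('top','scene'):
    im,d,p=grab(n); save(n+'0',im); np.savez(n+'0.npz',im=im,d=d,W=cloud(d,p)); print(n,p)
print(read_state())
E
```

```text
top {'fx': 385.9896771639462, 'fy': 385.9896771639462, 'cx': 320.93190623992126, 'cy': 201.88476605336024, 'k1': 0.002369778347437878, 'rvec': array([ 2.14676216, -2.17958154,  0.14548282]), 'tvec': array([0.01822736, 0.55274722, 1.0673066 ])}
scene {'fx': 484.15320815995256, 'fy': 484.15320815995256, 'cx': 321.02107960868716, 'cy': 197.57884838706983, 'k1': -0.05550981963059012, 'rvec': array([ 0.69259598,  2.57941503, -1.23135312]), 'tvec': array([ 0.47019409, -0.14660269,  1.45899041])}
{'t': 0.1, 'q': array([-1.22639059e+00,  1.31082100e-01,  1.48915682e+00, -8.23717898e-09,
        1.52297994e+00, -8.54078153e-02]), 'dq': array([-3.66908283e-04, -1.75351224e-03, -2.34393347e-03,  1.58543457e-04,
        8.97152920e-05,  1.81859583e-03]), 'joint_torque': array([ 1.26430881e-03, -5.61344039e+01, -4.93095088e+01,  7.70885730e-02,
        2.91268551e-02, -6.70672648e-05]), 'tool_pos': array([ 0.24996951, -0.54523104,  0.40380165]), 'orientation': array([-3.06774882e+00, -6.69620678e-01,  3.29716956e-04]), 'force': array([-0.54299133, -0.5617471 , -0.37921564]), 'wrist_torque': array([ 0.0212682 , -0.00356664, -0.02289565]), 'gripper_force': 0.0, 'opening': 0.09303928749699894}
```

View pics/top0.png

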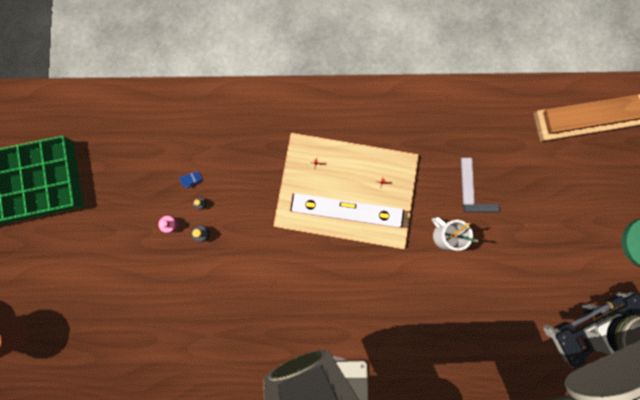

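View pics/scene0.png

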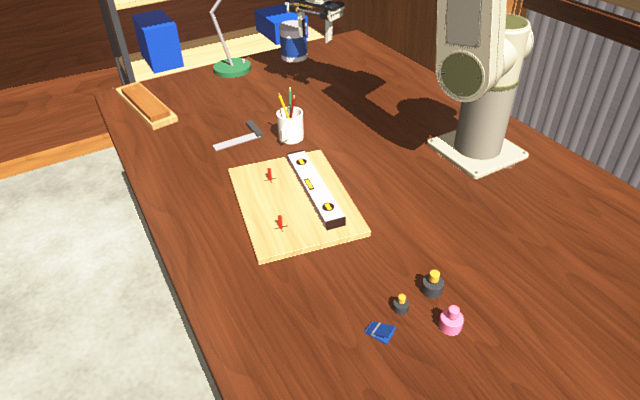

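The top view shows the board with the pins at (316,163) and (383,182), and the level from (293,203) to (405,220). Three things could be taken for the weight: the dark large one (200,234), the dark small one (199,204) and the pink one (168,224). I choose (200,234): it is not pink, and it is the larger of the other two.

```bash
python3 - <<'E'
from h import *
z=np.load('top0.npz');im,W=z['im'],z['W'];hsv=cv2.cvtColor(im,cv2.COLOR_RGB2HSV)
b=(W[...,2]);U=np.mgrid[0:400,0:640]
def reg(x0,x1,y0,y1): return (U[1]>=x0)&(U[1]<x1)&(U[0]>=y0)&(U[0]<y1)
m=reg(270,425,125,255)
lv=m&(b>0.034)&(b<0.05)&(U[0]>185)
pts=W[lv]; print('lev',lv.sum(),np.median(pts[:,2])); 
r=cv2.minAreaRect((pts[:,:2]*1000).astype(np.float32));print(r, cv2.boxPoints(r))
for nm,x,y in(('pl',316,163),('pr',383,182)):
    q=reg(x-12,x+12,y-12,y+12)
    s=q&(hsv[...,1]>150)&((hsv[...,0]<8)|(hsv[...,0]>172))
    print(nm,s.sum(),np.nanmean(W[s],0)); t=q&(b>0.035);print(t.sum(),np.nanmean(W[t],0) if t.any() else '')
for nm,x,y in(('big',200,234),('small',199,204),('pink',168,224)):
    q=reg(x-16,x+16,y-15,y+15)
    a=q&(b>0.012);base=q&(b>.02)&(b<.04);top=q&(b>0.046)
    print(nm,a.sum(),np.nanmax(b[q]),*( (np.nanmean(W[k],0),(np.nanmax(W[k],0)-np.nanmin(W[k],0))) if k.any() else '-' for k in(base,top)))
bd=m&(b>0.01)&(b<0.03);print(cv2.minAreaRect((W[bd][:,:2]*1000).astype(np.float32)))
s=np.load('scene0.npz')['im'];c=cv2.resize(s[250:350,350:490],None,fx=4,fy=4,interpolation=cv2.INTER_CUBIC)
t=cv2.resize(im[160:260,140:240],(400,400),interpolation=cv2.INTER_CUBIC)
save('crop',np.hstack([cv2.resize(c,(400,400)),t]))
E
```

```text
lev 2025 0.043299798846270894
((529.5161743164062, -61.73921203613281), (321.2228698730469, 50.84462356567383), 80.75527954101562) [[ 478.62158  -216.18036 ]
 [ 528.8058   -224.34863 ]
 [ 580.41077    92.701935]
 [ 530.22656   100.87021 ]]
pl 10 [0.66775656 0.02394369 0.05068169]
14 [0.66860574 0.02486322 0.05136757]
pr 14 [ 0.60904366 -0.1668396   0.04672383]
15 [ 0.6096561  -0.16524581  0.05188931]
big 227 0.06131177438908045 (array([0.47043069, 0.35244866, 0.03079939]), array([0.04242932, 0.04465694, 0.01695746])) (array([0.4707031 , 0.35461181, 0.05620821]), array([0.01986704, 0.02183803, 0.01518077]))
small 113 0.046098087513494576 (array([0.55755265, 0.35981316, 0.02584246]), array([0.02970227, 0.03219195, 0.01947653])) (array([0.55902859, 0.35842819, 0.04609809]), array([0., 0., 0.]))
pink 241 0.0628646359529969 (array([0.4977729 , 0.44290645, 0.030715  ]), array([0.0431888 , 0.04464896, 0.01860075])) (array([0.49827293, 0.44689793, 0.05638291]), array([0.01994747, 0.02242361, 0.01591784]))
((607.9027099609375, -67.02223205566406), (380.6829528808594, 314.2484436035156), 79.35200500488281)
```

View pics/crop.png

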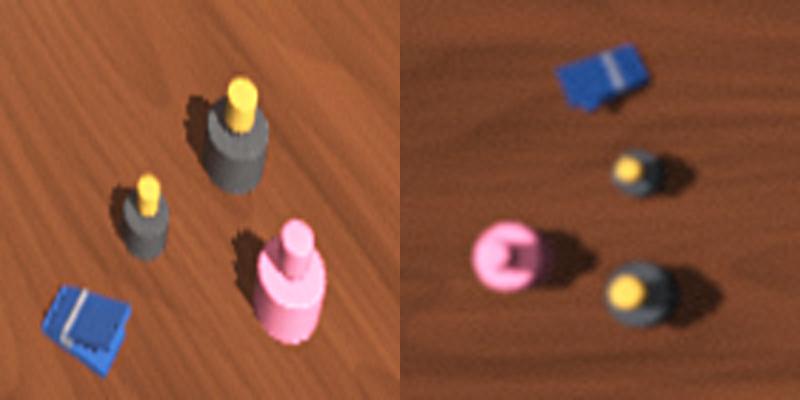

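The crop confirms it. The big dark weight with the brass knob is at top-view pixel (200,234), clearly larger than the dark one at (199,204); the third is pink. I'll write a helper for the move numbers and start.

```bash
cat >> h.py <<'E'
def mv(x,y,ztip,th):
    "slide/dr from the measured pose to fingertips at x,y,ztip, tool x heading th deg, tool down"
    s=read_state();R=cv2.Rodrigues(s['orientation'])[0]
    sl=R.T@(np.array([x,y,ztip+.186])-s['tool_pos'])*1000
    t=np.radians(th);T=np.array([[np.cos(t),np.sin(t),0],[np.sin(t),-np.cos(t),0],[0,0,-1]])
    print('slide',sl.round(1),'dr',cv2.Rodrigues(R.T@T)[0].ravel().round(4),'t',s['t'])
E
python3 -c "
from h import *
mv(.465,-.051,.218,-9.2)"
```

```text
slide [ 4.014e+02 -3.597e+02  4.000e-01] dr [-1.600e-03  3.000e-04  5.904e-01] t 0.1
```

Call:
servo_tool(
  increments=[
    {"slide": [40, -36, 0], "dr": [0, 0, 0.06], "jaw": 0},
    {"slide": [80, -72, 0], "dr": [0, 0, 0.12], "jaw": 0},
    {"slide": [120, -108, 0], "dr": [0, 0, 0.18], "jaw": 0},
    {"slide": [160, -144, 0], "dr": [0, 0, 0.24], "jaw": 0},
    {"slide": [200, -180, 0], "dr": [0, 0, 0.3], "jaw": 0},
    {"slide": [240, -216, 0], "dr": [0, 0, 0.36], "jaw": 0},
    {"slide": [280, -252, 0], "dr": [0, 0, 0.42], "jaw": 0},
    {"slide": [320, -288, 0], "dr": [0, 0, 0.48], "jaw": 0},
    {"slide": [360, -324, 0], "dr": [0, 0, 0.54], "jaw": 0},
    {"slide": [390, -350, 0], "dr": [0, 0, 0.58], "jaw": 0},
    {"slide": [401, -360, 0], "dr": [0, 0, 0.59], "jaw": 0},
    {"slide": [401, -360, 0], "dr": [0, 0, 0.59], "jaw": 0},
    {"slide": [401, -360, 0], "dr": [0, 0, 0.59], "jaw": 0},
    {"slide": [401, -360, 0], "dr": [0, 0, 0.59], "jaw": 0},
  ],
)

```text
t: 1.5
tool_pos: [0.4643, -0.0518, 0.4044]
orientation: [3.131, -0.252, -0.001]
force: [0.2, -0.3, 0.2]
opening: 0.0933
gripper_force: 0.0
```

```bash
python3 - <<'E'
from h import *
im,d,p=grab('wrist'); save('w1',im); np.savez('w1.npz',im=im,d=d,W=cloud(d,p))
print(read_state()['force'])
mv(.465,-.051,.026,-9.2)
E
```

```text
[ 0.4850524  -0.01958815  0.57924235]
slide [  0.7  -1.2 192.5] dr [ 0.0003  0.0004 -0.0009] t 1.55
```

View pics/w1.png

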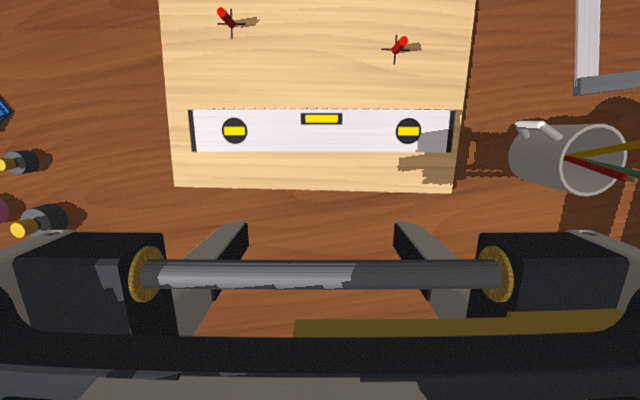

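The wrist view shows the level from (190,110) to (452,152), and the pin bases at their crosses, about (231,22) and (395,47). The fingers sit behind the level. I'll refine the line from this view.

```bash
python3 - <<'E'
from h import *
z=np.load('w1.npz');im,W=z['im'],z['W'];hsv=cv2.cvtColor(im,cv2.COLOR_RGB2HSV);b=W[...,2]
U=np.mgrid[0:400,0:640]
lv=(b>.036)&(b<.048)&(U[0]>100)&(U[0]<165)&(U[1]>180)&(U[1]<470)
print(cv2.minAreaRect((W[lv][:,:2]*1000).astype(np.float32)),np.median(b[lv]))
red=(hsv[...,1]>170)&((hsv[...,0]<8)|(hsv[...,0]>172))&(U[0]<70)
for x,y in((228,18),(400,45)):
    s=red&(abs(U[1]-x)<20)&(abs(U[0]-y)<20); P=W[s]
    for lo,hi in((.02,.035),(.035,.05),(.05,.06)):
        k=(P[:,2]>lo)&(P[:,2]<hi); print(x,lo,k.sum(),P[k].mean(0).round(4) if k.any() else '')
for u,v in((231,22),(395,47)): print(W[v-1:v+2,u-1:u+2].reshape(-1,3).round(4)[[0,4,8]])
# weights
wt=(b>.05)&(U[1]<60)&(U[0]>215)&(U[0]<245); print(W[wt].mean(0),wt.sum())
E
```

```text
((527.4635009765625, -62.998016357421875), (322.3415222167969, 51.078590393066406), 80.5311508178711) 0.040974499757208516
228 0.02 38 [0.6656 0.0208 0.0287]
228 0.035 54 [0.6657 0.0213 0.0429]
228 0.05 72 [0.669  0.0231 0.0529]
400 0.02 35 [ 0.6067 -0.1643  0.0278]
400 0.035 42 [ 0.6067 -0.1645  0.0424]
400 0.05 70 [ 0.6087 -0.1671  0.053 ]
[[0.6657 0.0198 0.0349]
 [0.6658 0.0197 0.0315]
 [0.6659 0.0197 0.0279]]
[[ 0.6096 -0.1626  0.0319]
 [ 0.6075 -0.1626  0.0355]
 [ 0.6064 -0.1637  0.0351]]
[0.4987353  0.13115776 0.22632413] 647
```

Call:
servo_tool(
  increments=[
    {"slide": [0.5, -1, 35], "dr": [0, 0, 0], "jaw": 0},
    {"slide": [0.5, -1, 75], "dr": [0, 0, 0], "jaw": 0},
    {"slide": [0.5, -1, 115], "dr": [0, 0, 0], "jaw": 0},
    {"slide": [0.5, -1, 150], "dr": [0, 0, 0], "jaw": 0},
    {"slide": [0.5, -1, 175], "dr": [0, 0, 0], "jaw": 0},
    {"slide": [0.5, -1, 187], "dr": [0, 0, 0], "jaw": 0},
    {"slide": [0.5, -1, 191], "dr": [0, 0, 0], "jaw": 0},
    {"slide": [0.5, -1, 191], "dr": [0, 0, 0], "jaw": 0},
    {"slide": [0.5, -1, 191], "dr": [0, 0, 0], "jaw": 0},
  ],
)

```text
t: 2.45
tool_pos: [0.466, -0.0506, 0.2153]
orientation: [3.131, -0.252, 0.004]
force: [-0.9, -1.0, 0.2]
opening: 0.0929
gripper_force: 0.0
```

Call:
servo_tool(
  increments=[
    {"slide": [6, -1, 2], "dr": [0, 0, 0], "jaw": 0},
    {"slide": [12, -2, 4], "dr": [0, 0, 0], "jaw": 0},
    {"slide": [18, -3, 4], "dr": [0, 0, 0], "jaw": 0},
    {"slide": [23, -4, 4], "dr": [0, 0, 0], "jaw": 0},
    {"slide": [27, -4.5, 4], "dr": [0, 0, 0], "jaw": 0},
    {"slide": [31, -5, 4], "dr": [0, 0, 0], "jaw": 0},
    {"slide": [35, -5.5, 4], "dr": [0, 0, 0.01], "jaw": 0},
    {"slide": [39, -6, 4], "dr": [0, 0, 0.02], "jaw": 0},
    {"slide": [43, -7, 4], "dr": [0, 0, 0.032], "jaw": 0},
    {"slide": [47, -7.5, 4], "dr": [0, 0, 0.044], "jaw": 0},
    {"slide": [51, -8, 4], "dr": [0, 0, 0.056], "jaw": 0},
    {"slide": [55, -9, 4], "dr": [0, 0, 0.068], "jaw": 0},
    {"slide": [59, -9.5, 4], "dr": [0, 0, 0.08], "jaw": 0},
    {"slide": [63, -10, 4], "dr": [0, 0, 0.092], "jaw": 0},
    {"slide": [67, -11, 4], "dr": [0, 0, 0.104], "jaw": 0},
    {"slide": [71, -11.5, 4], "dr": [0, 0, 0.116], "jaw": 0},
    {"slide": [75, -12, 4], "dr": [0, 0, 0.128], "jaw": 0},
    {"slide": [79, -13, 4], "dr": [0, 0, 0.14], "jaw": 0},
    {"slide": [82, -13.5, 4], "dr": [0, 0, 0.143], "jaw": 0},
    {"slide": [84, -14, 4], "dr": [0, 0, 0.143], "jaw": 0},
  ],
)

```text
t: 4.45
tool_pos: [0.5507, -0.0498, 0.2098]
orientation: [3.105, -0.475, -0.0]
force: [-1.9, 0.3, 0.3]
opening: 0.0926
gripper_force: 0.9
```

```bash
cat >> h.py <<'E'
def look(name):
    s=read_state();im,d,p=grab('wrist');W=cloud(d,p);np.savez(name+'.npz',im=im,d=d,W=W);save(name,im)
    print('t',s['t'],'F',s['force'].round(2),'M',s['wrist_torque'].round(3),'p',s['tool_pos'].round(4),'rv',s['orientation'].round(4))
    return im,W
E
python3 - <<'E'
from h import *
im,W=look('w2')
E
```

```text
t 4.45 F [-1.87  0.34  0.32] M [-0.031  0.412 -0.03 ] p [ 0.5507 -0.0498  0.2098] rv [ 3.1054e+00 -4.7450e-01 -1.0000e-04]
```

View pics/w2.png

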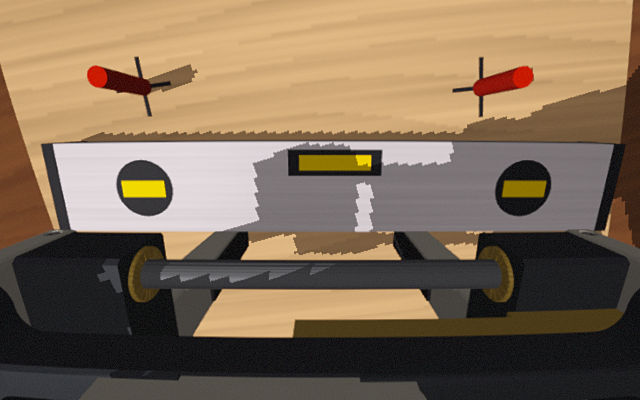

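The level now lies square to the gripper, with its far edge at about row 142. The pin bases are at (150,87) and (481,88), almost parallel to it. I'll measure gaps in the tool frame.

```bash
cat >> h.py <<'E'
def gaps(im,W):
    s=read_state();R=cv2.Rodrigues(s['orientation'])[0];T=(W-s['tool_pos'])@R*1000
    b=W[...,2];hsv=cv2.cvtColor(im,cv2.COLOR_RGB2HSV)
    red=(hsv[...,1]>140)&((hsv[...,0]<8)|(hsv[...,0]>172))
    U=np.mgrid[0:400,0:640]
    # far edge: for each column, first row of level-top height
    E=[]
    for u in range(70,600,4):
        for v in range(60,235):
            if abs(b[v,u]-.042)<.004 and abs(b[v+3,u]-.042)<.004 and not red[v-2:v+3,u].any() and np.isfinite(b[v,u]): E.append(T[v,u]);break
    E=np.array(E);k=np.polyfit(E[:,1],E[:,0],1)
    for _ in range(4):
        r=E[:,0]-np.polyval(k,E[:,1]);g=abs(r-np.median(r))<1.5;E=E[g];k=np.polyfit(E[:,1],E[:,0],1)
    print('edge n',len(E),'x at y0 %.2f slope deg %.3f'%(k[1],np.degrees(np.arctan(k[0]))))
    for nm,sel in(('L',U[1]<320),('R',U[1]>=320)):
        m=red&sel&(U[0]<180);P=T[m];z=W[m][:,2]
        for lo,hi in((.022,.05),):
            q=P[(z>lo)&(z<hi)]
            if len(q)>5:
                # circle fit, r=5
                from scipy.optimize import least_squares
                f=least_squares(lambda c:np.hypot(q[:,0]-c[0],q[:,1]-c[1])-5,[q[:,0].mean()+4,q[:,1].mean()],loss='soft_l1',f_scale=.5).x
                print(nm,len(q),'axis',f.round(2),'gap %.2f'%((f[0]-5-np.polyval(k,f[1]))))
E
python3 - <<'E'
from h import *
z=np.load('w2.npz');gaps(z['im'],z['W'])
W=z['W'];b=W[...,2]
m=(abs(b-.041)<.005);m[:130]=0;m[235:]=0;m[:,:30]=0
r=cv2.minAreaRect((W[m][:,:2]*1000).astype(np.float32));print(r)
E
```

```text
edge n 133 x at y0 59.71 slope deg -0.082
L 601 axis [  91.29 -105.31] gap 26.43
R 566 axis [90.55 94.97] gap 25.97
((580.1039428710938, -67.25347900390625), (323.2752685546875, 53.907814025878906), 72.5009765625)
```

Call:
servo_tool(
  increments=[
    {"slide": [4, -1, 0], "dr": [0, 0, 0.002], "jaw": 0},
    {"slide": [8, -2, 0], "dr": [0, 0, 0.002], "jaw": 0},
    {"slide": [12, -3, 0], "dr": [0, 0, 0.002], "jaw": 0},
    {"slide": [15, -4, 0], "dr": [0, 0, 0.002], "jaw": 0},
    {"slide": [18, -5, 0], "dr": [0, 0, 0.002], "jaw": 0},
    {"slide": [20, -5, 0], "dr": [0, 0, 0.002], "jaw": 0},
    {"slide": [21, -5, 0], "dr": [0, 0, 0.002], "jaw": 0},
    {"slide": [21.5, -5, 0], "dr": [0, 0, 0.002], "jaw": 0},
    {"slide": [22, -5, 0], "dr": [0, 0, 0.002], "jaw": 0},
  ],
)

```text
t: 5.4
tool_pos: [0.5728, -0.0515, 0.2098]
orientation: [-3.105, 0.477, 0.0]
force: [-1.8, 1.1, 1.6]
opening: 0.0929
gripper_force: 1.2
```

```bash
python3 - <<'E'
from h import *
im,W=look('w3'); gaps(im,W)
E
```

```text
t 5.4 F [-1.84  1.15  1.57] M [ 0.219  0.39  -0.056] p [ 0.5728 -0.0515  0.2098] rv [-3.105e+00  4.774e-01  3.000e-04]
edge n 133 x at y0 59.82 slope deg -0.071
L 525 axis [ 69.59 -91.61] gap 4.66
R 547 axis [69.11 90.9 ] gap 4.41
```

Call:
servo_tool(
  increments=[
    {"slide": [-3, 0, 0], "dr": [0, 0, 0], "jaw": 0},
    {"slide": [-6, 0, 0], "dr": [0, 0, 0], "jaw": 0.5},
    {"slide": [-6, 0, 0], "dr": [0, 0, 0], "jaw": 1},
    {"slide": [-6, 0, 0], "dr": [0, 0, 0], "jaw": 1},
    {"slide": [-6, 0, 0], "dr": [0, 0, 0], "jaw": 1},
    {"slide": [-6, 0, 0], "dr": [0, 0, 0], "jaw": 1},
    {"slide": [-6, 0, 0], "dr": [0, 0, 0], "jaw": 1},
    {"slide": [-6, 0, 0], "dr": [0, 0, 0], "jaw": 1},
    {"slide": [-6, 0, 0], "dr": [0, 0, 0], "jaw": 1},
  ],
  force=10,
)

```text
t: 6.35
tool_pos: [0.5672, -0.0498, 0.2097]
orientation: [3.105, -0.478, 0.0]
force: [-0.1, -0.1, -1.0]
opening: 0.0335
gripper_force: 0.0
```

```bash
python3 - <<'E'
from h import *
im,W=look('w4'); gaps(im,W)
for _ in range(3):
    read_camera('wrist'); s=read_state();print(s['t'],s['force'].round(2),s['wrist_torque'].round(3),s['opening'])
E
```

```text
t 6.35 F [-0.11 -0.15 -0.97] M [ 0.056 -0.003  0.057] p [ 0.5672 -0.0498  0.2097] rv [ 3.1051 -0.4776  0.    ]
edge n 133 x at y0 65.54 slope deg -0.074
L 541 axis [ 74.61 -91.65] gap 3.95
R 580 axis [75.16 99.65] gap 4.74
6.45 [ 0.01  0.66 -0.55] [0.059 0.056 0.008] 0.025520508801645834
6.5 [ 0.63  0.23 -0.12] [ 0.048  0.048 -0.036] 0.02156267006548383
6.55 [0.16 0.25 0.31] [ 0.048  0.03  -0.081] 0.01786671093430756
```

Call:
servo_tool(
  increments=[
    {"slide": [0, 0, 0], "dr": [0, 0, 0], "jaw": 1},
    {"slide": [0, 0, 0], "dr": [0, 0, 0], "jaw": 1},
    {"slide": [1, 0, 0], "dr": [0, 0, 0], "jaw": 1},
    {"slide": [2, 0, 0], "dr": [0, 0, 0], "jaw": 1},
    {"slide": [3, 0, 0], "dr": [0, 0, 0], "jaw": 1},
    {"slide": [4, 0, 0], "dr": [0, 0, 0], "jaw": 1},
    {"slide": [5, 0, 0], "dr": [0, 0, 0], "jaw": 1},
    {"slide": [6, 0, 0], "dr": [0, 0, 0], "jaw": 1},
    {"slide": [7, 0, 0], "dr": [0, 0, 0], "jaw": 1},
    {"slide": [7.5, 0, 0], "dr": [0, 0, 0], "jaw": 1},
    {"slide": [8, 0, 0], "dr": [0, 0, 0], "jaw": 1},
    {"slide": [8.5, 0, 0], "dr": [0, 0, 0], "jaw": 1},
    {"slide": [9, 0, 0], "dr": [0, 0, 0], "jaw": 1},
  ],
)

```text
t: 7.85
tool_pos: [0.5757, -0.0524, 0.2097]
orientation: [-3.105, 0.478, 0.0]
force: [-1.7, 1.1, 0.9]
opening: 0.0004
gripper_force: 1.0
```

```bash
python3 - <<'E'
from h import *
im,W=look('w5'); gaps(im,W)
E
```

```text
t 7.85 F [-1.74  1.14  0.92] M [0.244 0.306 0.029] p [ 0.5757 -0.0524  0.2097] rv [-3.1051e+00  4.7750e-01  2.0000e-04]
edge n 133 x at y0 59.71 slope deg -0.156
L 530 axis [ 66.2  -91.72] gap 1.24
R 545 axis [66.31 90.77] gap 1.86
```

Call:
servo_tool(
  increments=[
    {"slide": [0.25, 0, 0], "dr": [0, 0, 0], "jaw": 1},
    {"slide": [0.5, 0, 0], "dr": [0, 0, 0], "jaw": 1},
    {"slide": [0.75, 0, 0], "dr": [0, 0, 0], "jaw": 1},
    {"slide": [1, 0, 0], "dr": [0, 0, 0], "jaw": 1},
  ],
)

```text
t: 8.3
tool_pos: [0.5767, -0.0528, 0.2097]
orientation: [3.105, -0.478, -0.0]
force: [-1.4, 0.2, -0.5]
opening: 0.0006
gripper_force: 0.7
```

```bash
cat >> h.py <<'E'
def F(k=4):
    n=np.array([.954,-.299]);a=[]
    for i in range(k):
        s=read_state();m=s['wrist_torque'];a.append([-s['force'][:2]@n, (-m[0]*n[1]+m[1]*n[0])/.175, m[2]]);
        if i<k-1: read_camera('wrist')
    print('t',s['t'],'Fn',np.round([r[0] for r in a],2),'Mest',np.round([r[1] for r in a],2),'Mz',np.round([r[2] for r in a],3),'p',s['tool_pos'].round(5))
E
python3 -c "
from h import *
F(3); im,W=look('w6'); gaps(im,W)"
```

```text
t 8.4 Fn [1.38 1.18 1.87] Mest [1.28 1.13 0.98] Mz [ 0.002 -0.002  0.012] p [ 0.57672 -0.05276  0.20967]
t 8.4 F [-1.83  0.41 -1.  ] M [0.124 0.14  0.012] p [ 0.5767 -0.0528  0.2097] rv [-3.1051e+00  4.7760e-01 -2.0000e-04]
edge n 133 x at y0 59.78 slope deg -0.128
L 522 axis [ 65.55 -91.76] gap 0.56
R 553 axis [65.19 99.67] gap 0.63
```

Call:
servo_tool(
  increments=[
    {"slide": [0.2, 0, 0], "dr": [0, 0, 0], "jaw": 1},
    {"slide": [0.4, 0, 0], "dr": [0, 0, 0], "jaw": 1},
    {"slide": [0.6, 0, 0], "dr": [0, 0, 0], "jaw": 1},
  ],
)

```text
t: 8.75
tool_pos: [0.5772, -0.0529, 0.2097]
orientation: [3.105, -0.478, -0.0]
force: [-3.0, -0.3, 1.0]
opening: 0.0006
gripper_force: 1.1
```

```bash
python3 -c "
from h import *
F(3); im,W=look('w7'); gaps(im,W)"
```

```text
t 8.85 Fn [2.82 1.11 0.93] Mest [2.22 1.8  1.54] Mz [0.004 0.012 0.023] p [ 0.57717 -0.05291  0.20965]
t 8.85 F [-1.12 -0.47 -0.18] M [0.072 0.261 0.023] p [ 0.5772 -0.0529  0.2096] rv [ 3.1051e+00 -4.7750e-01 -5.0000e-04]
edge n 132 x at y0 59.74 slope deg -0.088
L 514 axis [ 65.05 -91.62] gap 0.16
R 538 axis [65.05 90.83] gap 0.45
```

Call:
servo_tool(
  increments=[
    {"slide": [0.2, 0, 0], "dr": [0, 0, 0], "jaw": 1},
    {"slide": [0.4, 0, 0], "dr": [0, 0, 0], "jaw": 1},
  ],
)

```text
t: 9.1
tool_pos: [0.5774, -0.053, 0.2097]
orientation: [-3.105, 0.478, 0.002]
force: [-5.7, 1.4, 2.6]
opening: 0.0005
gripper_force: 2.7
```

```bash
python3 -c "
from h import *
F(4)"
```

```text
t 9.25 Fn [5.91 6.12 5.55 5.05] Mest [4.96 5.07 5.25 5.18] Mz [-0.059 -0.006 -0.053  0.041] p [ 0.57735 -0.05296  0.20969]
```

Call:
servo_tool(
  increments=[
    {"slide": [0.1, 0, 0], "dr": [0, 0, 0], "jaw": 1},
    {"slide": [0.15, 0, 0], "dr": [0, 0, 0], "jaw": 1},
  ],
)

```text
t: 9.45
tool_pos: [0.5774, -0.053, 0.2097]
orientation: [-3.105, 0.477, 0.002]
force: [-5.7, 2.1, 4.0]
opening: 0.0007
gripper_force: 3.1
```

```bash
python3 -c "
from h import *
F(4);im,W=look('w8'); gaps(im,W)"
```

```text
t 9.6 Fn [6.11 6.25 5.2  5.75] Mest [6.09 5.6  5.6  5.8 ] Mz [ 0.029 -0.055 -0.039 -0.001] p [ 0.57742 -0.05297  0.20969]
t 9.6 F [-5.37  2.1   3.74] M [ 0.237  0.989 -0.001] p [ 0.5774 -0.053   0.2097] rv [-3.105e+00  4.774e-01  2.000e-03]
edge n 132 x at y0 59.71 slope deg -0.117
L 510 axis [ 65.07 -91.61] gap 0.17
R 537 axis [64.89 90.81] gap 0.37
```

Call:
servo_tool(
  increments=[
    {"slide": [0.1, 0, 0], "dr": [0, 0, 0], "jaw": 1},
    {"slide": [0.2, 0, 0], "dr": [0, 0, 0], "jaw": 1},
  ],
)

```text
t: 9.85
tool_pos: [0.5775, -0.053, 0.2097]
orientation: [-3.105, 0.477, 0.003]
force: [-7.7, 1.7, 5.3]
opening: 0.0002
gripper_force: 3.7
```

```bash
python3 -c "
from h import *
F(4);im,W=look('w9'); gaps(im,W)"
```

```text
t 10.0 Fn [7.86 6.54 7.42 6.82] Mest [6.96 6.93 6.71 6.62] Mz [-0.051 -0.027 -0.083 -0.052] p [ 0.57748 -0.05302  0.20967]
t 10.0 F [-6.48  2.12  3.14] M [ 0.285  1.124 -0.052] p [ 0.5775 -0.053   0.2097] rv [-3.105e+00  4.775e-01  2.700e-03]
edge n 132 x at y0 59.68 slope deg -0.129
L 510 axis [ 65.02 -91.65] gap 0.14
R 530 axis [64.8  90.81] gap 0.33
```

Call:
servo_tool(
  increments=[
    {"slide": [0.1, 0, 0], "dr": [0, 0, 0], "jaw": 1},
    {"slide": [0.2, 0, 0], "dr": [0, 0, 0], "jaw": 1},
    {"slide": [0.2, 0, 0], "dr": [0, 0, 0], "jaw": 1},
  ],
)

```text
t: 10.35
tool_pos: [0.5776, -0.053, 0.2097]
orientation: [-3.105, 0.477, 0.003]
force: [-8.4, 1.4, 4.9]
opening: 0.0004
gripper_force: 4.1
```

```bash
python3 -c "
from h import *
F(6)"
```

```text
t 10.6 Fn [8.47 7.84 8.52 7.32 7.11 8.59] Mest [8.07 7.68 7.84 8.01 7.61 7.82] Mz [ 0.048 -0.001  0.017 -0.036 -0.018 -0.057] p [ 0.57756 -0.05302  0.20968]
```

Call:
servo_tool(
  increments=[
    {"slide": [-0.5, 0, 0], "dr": [0, 0, 0], "jaw": 1},
    {"slide": [-1.5, 0, 0], "dr": [0, 0, 0], "jaw": 1},
    {"slide": [-5, 0, 0], "dr": [0, 0, 0], "jaw": 1},
    {"slide": [-15, 0, 0], "dr": [0, 0, 0], "jaw": 1},
    {"slide": [-30, 0, -10], "dr": [0, 0, 0], "jaw": 0.5},
    {"slide": [-45, 0, -40], "dr": [0, 0, 0], "jaw": 0.5},
    {"slide": [-50, 0, -80], "dr": [0, 0, 0], "jaw": 0.3},
    {"slide": [-50, 0, -120], "dr": [0, 0, 0], "jaw": 0.3},
    {"slide": [-50, 0, -150], "dr": [0, 0, 0], "jaw": 0.3},
    {"slide": [-50, 0, -150], "dr": [0, 0, 0], "jaw": 0.3},
    {"slide": [-50, 0, -150], "dr": [0, 0, 0], "jaw": 0.3},
  ],
)

```text
t: 11.7
tool_pos: [0.5303, -0.0381, 0.3604]
orientation: [3.105, -0.477, 0.003]
force: [-0.6, 0.3, -0.7]
opening: 0.0517
gripper_force: 0.0
```

```bash
python3 -c "
from h import *
im,W=look('w10'); gaps(im,W)
z=W[...,2];m=(abs(z-.0415)<.005);m[:, :20]=0;m[230:]=0;m[:60]=0
n,l,st,c=cv2.connectedComponentsWithStats(m.astype(np.uint8));i=1+st[1:,4].argmax()
r=cv2.minAreaRect((W[l==i][:,:2]*1000).astype(np.float32));print(r,st[i])
mv(.4705,.3535,.17,45)
im,d,p=grab('top');W=cloud(d,p);np.savez('top2.npz',im=im,W=W)
z=W[...,2];U=np.mgrid[0:400,0:640];m=(z>.034)&(z<.05)&(U[0]>150)&(U[0]<255)&(U[1]>280)&(U[1]<420)
n,l,st,c=cv2.connectedComponentsWithStats(m.astype(np.uint8));i=1+st[1:,4].argmax()
print(cv2.minAreaRect((W[l==i][:,:2]*1000).astype(np.float32)),st[i])
"
```

```text
t 11.7 F [-0.58  0.29 -0.66] M [ 0.078  0.068 -0.002] p [ 0.5303 -0.0381  0.3604] rv [ 3.1051 -0.4774  0.0035]
edge n 8 x at y0 109.34 slope deg -0.732
L 51 axis [ 115.2  -100.76] gap -0.43
R 67 axis [114.88  99.67] gap 1.81
((612.1932373046875, -71.63211059570312), (322.1888122558594, 58.85826110839844), 72.25984191894531) [  172    78   312    60 15372]
slide [-174.3 -355.6    3. ] dr [-2.0000e-04  5.0000e-04 -1.0905e+00] t 11.75
((650.4547729492188, 60.71479034423828), (48.01189422607422, 50.502201080322266), 73.02066040039062) [293 158  20  20 261]
```

Call:
servo_tool(
  increments=[
    {"slide": [-14, -28, 0], "dr": [0, 0, -0.09], "jaw": 0.3},
    {"slide": [-28, -57, 0], "dr": [0, 0, -0.18], "jaw": 0.3},
    {"slide": [-42, -86, 0], "dr": [0, 0, -0.27], "jaw": 0.3},
    {"slide": [-56, -114, 0], "dr": [0, 0, -0.36], "jaw": 0.3},
    {"slide": [-70, -142, 0], "dr": [0, 0, -0.45], "jaw": 0.3},
    {"slide": [-84, -171, 0], "dr": [0, 0, -0.54], "jaw": 0.3},
    {"slide": [-98, -200, 0], "dr": [0, 0, -0.63], "jaw": 0.3},
    {"slide": [-112, -228, 0], "dr": [0, 0, -0.72], "jaw": 0.3},
    {"slide": [-126, -257, 0], "dr": [0, 0, -0.81], "jaw": 0.3},
    {"slide": [-140, -286, 0], "dr": [0, 0, -0.9], "jaw": 0.3},
    {"slide": [-154, -315, 0], "dr": [0, 0, -0.98], "jaw": 0.3},
    {"slide": [-166, -340, 0], "dr": [0, 0, -1.05], "jaw": 0.3},
    {"slide": [-174, -355.5, 0], "dr": [0, 0, -1.09], "jaw": 0.3},
    {"slide": [-174, -355.5, 0], "dr": [0, 0, -1.09], "jaw": 0.3},
    {"slide": [-174, -355.5, 0], "dr": [0, 0, -1.09], "jaw": 0.3},
    {"slide": [-174, -355.5, 0], "dr": [0, 0, -1.09], "jaw": 0.3},
  ],
)

```text
t: 13.4
tool_pos: [0.4716, 0.3522, 0.3592]
orientation: [2.903, 1.198, -0.001]
force: [-0.5, -0.6, -0.7]
opening: 0.0654
gripper_force: 0.0
```

```bash
python3 -c "
from h import *
im,W=look('w11')
s=read_state();R=cv2.Rodrigues(s['orientation'])[0];T=(W-s['tool_pos'])@R*1000
z=W[...,2];near=np.hypot(W[...,0]-.4705,W[...,1]-.3535)<.045
for lo,hi in((.022,.034),(.046,.06)):
    m=near&(z>lo)&(z<hi); print(m.sum(), W[m].mean(0) if m.any() else '', (cv2.minEnclosingCircle((T[m][:,:2]).astype(np.float32)) if m.any() else ''))
mv(.4705,.3535,.027,45)
im,d,p=grab('top');W=cloud(d,p);np.savez('top3.npz',im=im,W=W)
z=W[...,2];U=np.mgrid[0:400,0:640];m=(z>.034)&(z<.05)&(U[0]>150)&(U[0]<255)&(U[1]>280)&(U[1]<420)
n,l,st,c=cv2.connectedComponentsWithStats(m.astype(np.uint8));i=1+st[1:,4].argmax()
print(cv2.minAreaRect((W[l==i][:,:2]*1000).astype(np.float32)),st[i])
"
```

```text
t 13.4 F [-0.46 -0.62 -0.66] M [ 0.013 -0.021  0.068] p [0.4716 0.3522 0.3592] rv [ 2.9034e+00  1.1985e+00 -1.4000e-03]
865 [0.47202923 0.35758713 0.028599  ] ((1.4271354675292969, -3.8856163024902344), 22.918535232543945)
337 [0.47055591 0.35620885 0.05420668] ((1.7520575523376465, -3.6923041343688965), 10.712636947631836)
slide [  0.3  -1.8 146.5] dr [ 0.0002  0.0006 -0.0026] t 13.45
((610.3300170898438, -69.51502990722656), (321.11865234375, 52.46934127807617), 72.6684341430664) [ 293  158  112   48 2004]
```

View pics/w11.png

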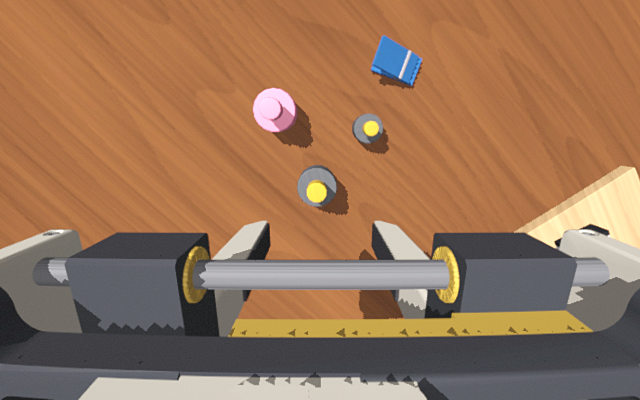

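The knob at (316,191) lies nearly between the fingers: the pink one is at (274,109) and the small dark one at (368,128), both clear. Its offset in tool axes is (1.5, -3.8).

Call:
servo_tool(
  increments=[
    {"slide": [1.5, -3.8, 30], "dr": [0, 0, 0], "jaw": 0.3},
    {"slide": [1.5, -3.8, 65], "dr": [0, 0, 0], "jaw": 0.3},
    {"slide": [1.5, -3.8, 100], "dr": [0, 0, 0], "jaw": 0.3},
    {"slide": [1.5, -3.8, 125], "dr": [0, 0, 0], "jaw": 0.3},
    {"slide": [1.5, -3.8, 136], "dr": [0, 0, 0], "jaw": 0.3},
    {"slide": [1.5, -3.8, 139], "dr": [0, 0, 0], "jaw": 0.3},
    {"slide": [1.5, -3.8, 139], "dr": [0, 0, 0], "jaw": 0.4},
    {"slide": [1.5, -3.8, 139], "dr": [0, 0, 0], "jaw": 1},
    {"slide": [1.5, -3.8, 139], "dr": [0, 0, 0], "jaw": 1},
    {"slide": [1.5, -3.8, 139], "dr": [0, 0, 0], "jaw": 1},
    {"slide": [1.5, -3.8, 139], "dr": [0, 0, 0], "jaw": 1},
    {"slide": [1.5, -3.8, 139], "dr": [0, 0, 0], "jaw": 1},
    {"slide": [1.5, -3.8, 139], "dr": [0, 0, 0], "jaw": 1},
    {"slide": [1.5, -3.8, 139], "dr": [0, 0, 0], "jaw": 1},
    {"slide": [1.5, -3.8, 139], "dr": [0, 0, 0], "jaw": 1},
    {"slide": [1.5, -3.8, 139], "dr": [0, 0, 0], "jaw": 1},
  ],
  force=30,
)

```text
t: 15.1
tool_pos: [0.4698, 0.3569, 0.221]
orientation: [2.903, 1.201, 0.001]
force: [-0.8, -1.5, 2.5]
opening: 0.0214
gripper_force: 30.0
```

Call:
servo_tool(
  increments=[
    {"slide": [0, 0, -10], "dr": [0, 0, 0], "jaw": 1},
    {"slide": [0, 0, -35], "dr": [0, 0, 0], "jaw": 1},
    {"slide": [0, 0, -70], "dr": [0, 0, 0], "jaw": 1},
    {"slide": [0, 0, -100], "dr": [0, 0, 0], "jaw": 1},
    {"slide": [0, 0, -120], "dr": [0, 0, 0], "jaw": 1},
    {"slide": [0, 0, -120], "dr": [0, 0, 0], "jaw": 1},
  ],
)

```text
t: 15.7
tool_pos: [0.4704, 0.3575, 0.3447]
orientation: [-2.902, -1.201, -0.009]
force: [0.5, 0.3, -2.6]
opening: 0.0216
gripper_force: 30.0
```

```bash
python3 -c "
from h import *
s=read_state();print(s['force'],s['opening'],s['gripper_force'])
mv(.6093,-.0698,.155,-17.6)"
```

```text
[ 0.45652078  0.33684965 -2.61769798] 0.021609732049745235 29.999233782291412
slide [-203.8  400.5    2.9] dr [-0.0022 -0.0057  1.0922] t 15.7
```

Call:
servo_tool(
  increments=[
    {"slide": [-8, 16, 0], "dr": [0, 0, 0.05], "jaw": 1},
    {"slide": [-22, 43, 0], "dr": [0, 0, 0.12], "jaw": 1},
    {"slide": [-37, 72, 0], "dr": [0, 0, 0.2], "jaw": 1},
    {"slide": [-52, 101, 0], "dr": [0, 0, 0.28], "jaw": 1},
    {"slide": [-67, 130, 0], "dr": [0, 0, 0.36], "jaw": 1},
    {"slide": [-82, 160, 0], "dr": [0, 0, 0.44], "jaw": 1},
    {"slide": [-97, 190, 0], "dr": [0, 0, 0.52], "jaw": 1},
    {"slide": [-112, 220, 0], "dr": [0, 0, 0.6], "jaw": 1},
    {"slide": [-127, 250, 0], "dr": [0, 0, 0.68], "jaw": 1},
    {"slide": [-142, 280, 0], "dr": [0, 0, 0.76], "jaw": 1},
    {"slide": [-157, 310, 0], "dr": [0, 0, 0.84], "jaw": 1},
    {"slide": [-172, 338, 0], "dr": [0, 0, 0.92], "jaw": 1},
    {"slide": [-186, 365, 0], "dr": [0, 0, 1.0], "jaw": 1},
    {"slide": [-197, 387, 0], "dr": [0, 0, 1.05], "jaw": 1},
    {"slide": [-203, 398, 0], "dr": [0, 0, 1.08], "jaw": 1},
    {"slide": [-204, 400.5, 0], "dr": [0, 0, 1.092], "jaw": 1},
    {"slide": [-204, 400.5, 0], "dr": [0, 0, 1.092], "jaw": 1},
    {"slide": [-204, 400.5, 0], "dr": [0, 0, 1.092], "jaw": 1},
    {"slide": [-204, 400.5, 0], "dr": [0, 0, 1.092], "jaw": 1},
  ],
)

```text
t: 17.6
tool_pos: [0.6082, -0.0695, 0.3407]
orientation: [-3.105, 0.478, 0.0]
force: [0.9, 0.4, -3.0]
opening: 0.0214
gripper_force: 30.0
```

```bash
python3 -c "
from h import *
im,W=look('w12');
s=read_state();R=cv2.Rodrigues(s['orientation'])[0];T=(W-s['tool_pos'])@R*1000
z=W[...,2];m=(abs(z-.0415)<.005);m[235:]=0
n,l,st,c=cv2.connectedComponentsWithStats(m.astype(np.uint8));i=1+st[1:,4].argmax()
r=cv2.minAreaRect((W[l==i][:,:2]*1000).astype(np.float32));print(r,st[i])
t=T[l==i];print('tool extents',np.percentile(t,[.5,99.5],axis=0).round(1))
z=np.load('top3.npz')
mv(.6093,-.0698,.155,-17.6)
"
```

```text
t 17.6 F [ 0.86  0.42 -3.04] M [0.076 0.074 0.001] p [ 0.6082 -0.0695  0.3407] rv [-3.1048e+00  4.7780e-01  4.0000e-04]
((613.173095703125, -72.2762451171875), (321.18048095703125, 60.60752487182617), 72.411376953125) [  166   160   313    58 13450]
tool extents [[ -24.3 -157.6  297.8]
 [  26.1  159.6  302.2]]
slide [ 1.1 -0.1 -0.2] dr [-0.0002  0.      0.0016] t 17.65
```

View pics/w12.png

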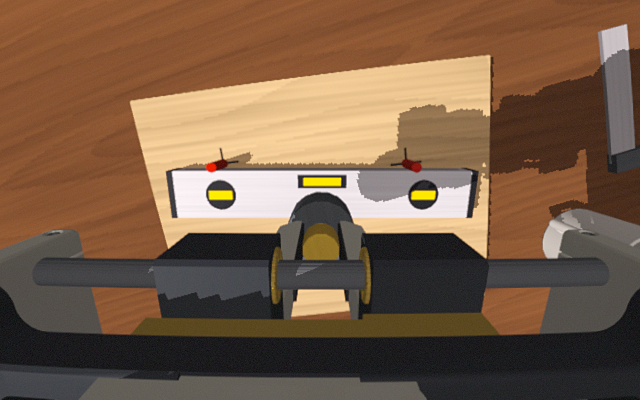

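Call:
servo_tool(
  increments=[
    {"slide": [1, 1, 15], "dr": [0, 0, 0], "jaw": 1},
    {"slide": [1, 1, 35], "dr": [0, 0, 0], "jaw": 1},
    {"slide": [1, 1, 52], "dr": [0, 0, 0], "jaw": 1},
    {"slide": [1, 1, 64], "dr": [0, 0, 0], "jaw": 1},
    {"slide": [1, 1, 70], "dr": [0, 0, 0], "jaw": 1},
    {"slide": [1, 1, 73], "dr": [0, 0, 0], "jaw": 1},
    {"slide": [1, 1, 74], "dr": [0, 0, 0], "jaw": 1},
    {"slide": [1, 1, 74], "dr": [0, 0, 0], "jaw": 1},
    {"slide": [1, 1, 74], "dr": [0, 0, 0], "jaw": 1},
  ],
)

```text
t: 18.55
tool_pos: [0.6094, -0.072, 0.2677]
orientation: [3.105, -0.481, 0.002]
force: [-0.3, 0.0, -4.0]
opening: 0.0216
gripper_force: 30.0
```

```bash
python3 -c "
from h import *
im,W=look('w13')
s=read_state();R=cv2.Rodrigues(s['orientation'])[0];T=(W-s['tool_pos'])@R*1000
z=W[...,2];m=(abs(z-.0415)<.004);m[235:]=0
n,l,st,c=cv2.connectedComponentsWithStats(m.astype(np.uint8));i=1+st[1:,4].argmax()
t=T[l==i];print('tool extents',np.percentile(t,[.5,99.5],axis=0).round(1))
b=(abs(T[...,0])<40)&(abs(T[...,1])<30)&(abs(T[...,2]-190)<3)
print(b.sum(),np.percentile(T[b],[1,50,99],axis=0).round(1))
"
```

```text
t 18.55 F [-0.29  0.02 -4.  ] M [ 0.033  0.043 -0.018] p [ 0.6094 -0.072   0.2677] rv [ 3.1045e+00 -4.8060e-01  2.3000e-03]
tool extents [[ -14.6 -160.   224.6]
 [  29.2  158.2  228.8]]
993 [[-16.8 -18.7 190.7]
 [ 12.2   0.3 192.2]
 [ 21.   18.5 193. ]]
```

Call:
servo_tool(
  increments=[
    {"slide": [0, 0, 1], "dr": [0, 0, 0], "jaw": 1},
    {"slide": [0, 0, 2], "dr": [0, 0, 0], "jaw": 1},
    {"slide": [0, 0, 2.5], "dr": [0, 0, 0], "jaw": 1},
    {"slide": [0, 0, 3], "dr": [0, 0, 0], "jaw": 1},
    {"slide": [0, 0, 3.3], "dr": [0, 0, 0], "jaw": 1},
    {"slide": [0, 0, 3.6], "dr": [0, 0, 0], "jaw": 1},
  ],
)

```text
t: 19.2
tool_pos: [0.609, -0.0718, 0.2631]
orientation: [3.105, -0.48, -0.0]
force: [0.3, 0.4, -3.4]
opening: 0.021
gripper_force: 30.0
```

```bash
python3 -c "
from h import *
for _ in range(3):
  read_camera('top');s=read_state();print(s['t'],s['force'].round(2),s['tool_pos'])"
```

```text
19.25 [-0.36  0.09 -3.22] [ 0.60904781 -0.07187283  0.26310216]
19.3 [ 0.72  0.09 -3.46] [ 0.60904196 -0.07189773  0.26312911]
19.35 [-0.05 -0.32 -3.4 ] [ 0.60904955 -0.0718714   0.26313594]
```

Call:
servo_tool(
  increments=[
    {"slide": [0, 0, 0.3], "dr": [0, 0, 0], "jaw": 1},
    {"slide": [0, 0, 0.6], "dr": [0, 0, 0], "jaw": 1},
    {"slide": [0, 0, 0.9], "dr": [0, 0, 0], "jaw": 1},
    {"slide": [0, 0, 0.9], "dr": [0, 0, 0], "jaw": 1},
  ],
)

```text
t: 19.75
tool_pos: [0.6092, -0.0719, 0.263]
orientation: [3.104, -0.481, 0.001]
force: [-3.4, -0.2, 4.9]
opening: 0.0212
gripper_force: 30.0
```

Call:
servo_tool(
  increments=[
    {"slide": [0, 0, -0.2], "dr": [0, 0, 0], "jaw": 1},
    {"slide": [0, 0, -0.3], "dr": [0, 0, 0], "jaw": 1},
    {"slide": [0, 0, -0.3], "dr": [0, 0, 0], "jaw": 1},
  ],
  force=8,
)

```text
t: 20.05
tool_pos: [0.6092, -0.0719, 0.2629]
orientation: [3.105, -0.481, 0.001]
force: [-2.0, 0.6, 5.1]
opening: 0.0217
gripper_force: 8.0
```

Call:
servo_tool(
  increments=[
    {"slide": [0, 0, -0.3], "dr": [0, 0, 0], "jaw": 0.7},
    {"slide": [0, 0, -0.3], "dr": [0, 0, 0], "jaw": 0.6},
    {"slide": [0, 0, -0.3], "dr": [0, 0, 0], "jaw": 0.5},
    {"slide": [0, 0, -0.3], "dr": [0, 0, 0], "jaw": 0.5},
    {"slide": [0, 0, -0.3], "dr": [0, 0, 0], "jaw": 0.5},
    {"slide": [0, 0, -0.3], "dr": [0, 0, 0], "jaw": 0.5},
    {"slide": [0, 0, -2], "dr": [0, 0, 0], "jaw": 0.5},
    {"slide": [0, 0, -6], "dr": [0, 0, 0], "jaw": 0.5},
    {"slide": [0, 0, -15], "dr": [0, 0, 0], "jaw": 0.5},
    {"slide": [0, 0, -35], "dr": [0, 0, 0], "jaw": 0.5},
    {"slide": [0, 0, -65], "dr": [0, 0, 0], "jaw": 0.5},
    {"slide": [-30, 0, -100], "dr": [0, 0, 0], "jaw": 0.5},
    {"slide": [-70, 0, -120], "dr": [0, 0, 0], "jaw": 0.5},
    {"slide": [-90, 0, -120], "dr": [0, 0, 0], "jaw": 0.5},
    {"slide": [-90, 0, -120], "dr": [0, 0, 0], "jaw": 0.5},
    {"slide": [-90, 0, -120], "dr": [0, 0, 0], "jaw": 0.5},
  ],
)

```text
t: 21.65
tool_pos: [0.5234, -0.0447, 0.3833]
orientation: [3.105, -0.48, 0.003]
force: [0.7, 0.4, -0.4]
opening: 0.046
gripper_force: 0.0
```

```bash
python3 -c "
from h import *
im,W=look('w14');gaps(im,W)
save('w14b',cv2.resize(im[60:240,140:500],None,fx=2.2,fy=2.2))
im,d,p=grab('top');W=cloud(d,p)
z=W[...,2];U=np.mgrid[0:400,0:640];m=(z>.034)&(z<.05)&(U[0]>150)&(U[0]<255)&(U[1]>280)&(U[1]<420)
n,l,st,c=cv2.connectedComponentsWithStats(m.astype(np.uint8));i=1+st[1:,4].argmax()
print(cv2.minAreaRect((W[l==i][:,:2]*1000).astype(np.float32)),st[i]);k=(z>.062)&(z<.11)&(U[0]>150)&(U[0]<255)&(U[1]>280)&(U[1]<420);print(k.sum(),np.median(W[k],0))
"
```

```text
t 21.65 F [ 0.68  0.39 -0.42] M [0.091 0.07  0.013] p [ 0.5234 -0.0447  0.3833] rv [ 3.1045e+00 -4.8030e-01  2.6000e-03]
edge n 5 x at y0 112.20 slope deg -0.592
L 39 axis [ 118.21 -109.32] gap -0.13
R 42 axis [118.64  90.82] gap 2.37
((648.6234741210938, 54.19689178466797), (62.188568115234375, 51.855934143066406), 74.8957748413086) [293 158  24  21 329]
0 [nan nan nan]
  return _methods._mean(a, axis=axis, dtype=dtype,
  ret = um.true_divide(
```

View pics/w14b.png

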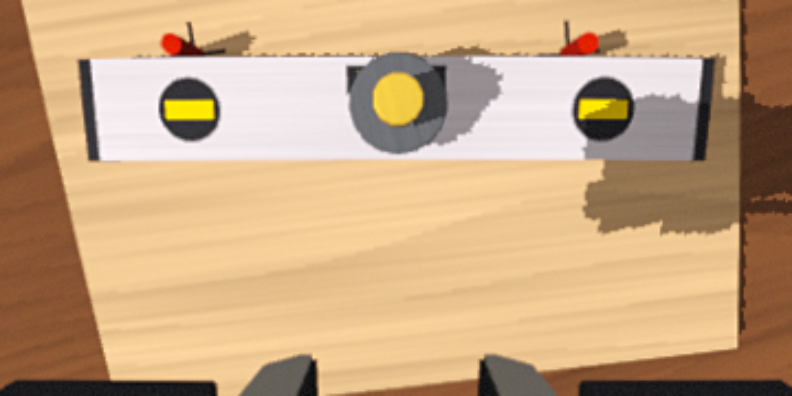

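The close crop shows the weight standing in the middle of the level at (398,98). The far edge runs along both pins at (182,50) and (580,50). I'll check the touch from close behind, where gaps of 0.14 and 0.33 read as contact.

Call:
servo_tool(
  increments=[
    {"slide": [5, 0, 20], "dr": [0, 0, 0], "jaw": 0.5},
    {"slide": [14, 0, 55], "dr": [0, 0, 0], "jaw": 0.5},
    {"slide": [14, 0, 95], "dr": [0, 0, 0], "jaw": 0.5},
    {"slide": [14, 0, 130], "dr": [0, 0, 0], "jaw": 0.5},
    {"slide": [14, 0, 155], "dr": [0, 0, 0], "jaw": 0.5},
    {"slide": [14, 0, 165], "dr": [0, 0, 0], "jaw": 0.5},
    {"slide": [14, 0, 165], "dr": [0, 0, 0], "jaw": 0.5},
    {"slide": [14, 0, 165], "dr": [0, 0, 0], "jaw": 0.5},
  ],
)

```text
t: 22.55
tool_pos: [0.5374, -0.0491, 0.2185]
orientation: [3.105, -0.481, 0.002]
force: [0.6, -0.2, -0.0]
opening: 0.0463
gripper_force: 0.0
```

```bash
cat >> h.py <<'E'
def gapline(W,im):
    "pixel gap of level's far top edge vs edge at pins: sampled edge points in world, per side"
    s=read_state();R=cv2.Rodrigues(s['orientation'])[0];T=(W-s['tool_pos'])@R*1000
    b=W[...,2];c=(abs(b-.042)<.004);hsv=cv2.cvtColor(im,cv2.COLOR_RGB2HSV);g=(hsv[...,1]<60)&c
    E=[]
    for u in range(60,590,3):
        v=np.where(g[:240,u])[0]
        if len(v)>20: E.append(T[v[0],u])
    E=np.array(E);med=np.median(E[:,0]);E=E[abs(E[:,0]-med)<2];k=np.polyfit(E[:,1],E[:,0],1);print('edge2',len(E),k[1].round(2),np.degrees(k[0]).round(3));return k
E
python3 -c "
from h import *
im,W=look('w15');gaps(im,W);gapline(W,im)
for n in('w9','w3'):
  z=np.load(n+'.npz');gapline(z['W'],z['im'])
"
```

```text
t 22.55 F [ 0.62 -0.21 -0.01] M [ 0.066 -0.013  0.016] p [ 0.5374 -0.0491  0.2185] rv [ 3.1046e+00 -4.8090e-01  1.8000e-03]
edge n 117 x at y0 97.92 slope deg -0.011
L 411 axis [ 103.18 -108.98] gap 0.24
R 378 axis [103.28  91.31] gap 0.38
edge2 153 97.98 -0.017
edge2 177 98.14 -0.03
edge2 177 93.64 0.054
```

View pics/w15.png

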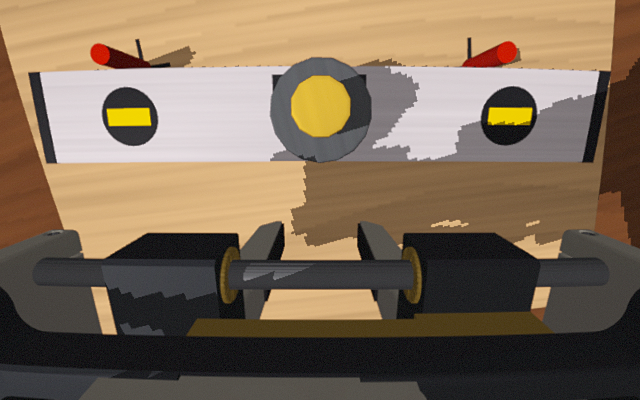

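The weight is centred on the level at (320,108). The gaps read 0.24 and 0.38 mm against 0.14 and 0.33 when pressed, so the level hasn't moved within the noise, and the robot touches nothing.

```bash
python3 -c "
from plant import *
print(close_job())"
```

```text
the job is handed in; nothing more can be done
None
```

The job is handed in: I slid the level up to both pins and pressed it with about 8 N in all, roughly 3–4 N per pin (worked out from the total push, not measured at each pin), then set the weight on its middle and let go; the last camera check shows the far edge still at both pins to within about 0.1 mm, the limit of what the camera can show.

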